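# Slide a heat sink under the dusting hood and give it a blast

### The arm

A 6-joint arm with a two-finger parallel gripper is mounted at the origin on the work surface. World frame = base frame: x ahead of the robot, y to its left, z up, the work surface at z = 0. Lengths are in m, angles in rad, forces in N, time in s.
With the tool pointing down it reaches from about 0.325 to 0.775 m from the base axis. Payload 5.5 kg.
Tool frame: the origin (TCP) lies on the centre line of the jaws, within the pads' length; the fingertips stand manip.tip_reach ahead of it and the grasp point (between the pads) lies 5 mm behind it (manip.tip_reach is the distance from the TCP to the fingertips, in m); z points along the fingers, y is the line along which they close (so a half turn about z gives the same grasp; the last joint's range is limited). The gripper opens to 88 mm and grips with 3 to 60 N. Pads are 20 mm wide; open, the fingers measure 115 mm over their backs; the gripper's body (75 mm by 178 mm) begins 61 mm behind the grasp point.
Start: joints at [1.187, 0.091, 1.231, -0, 1.82, -0.057], TCP at [0.193, 0.568, 0.237] pointing down, gripper open.
Joint ranges: [-2.87, 2.87], [-0.86, 2.18], [0.17, 2.46], [-1.51, 4.65], [0.06, 2.69], [-2.65, 2.65]. Speed limits (rad/s): [2.57, 2.57, 3.01, 3.14, 3.14, 3.14].

### API

Orientations are given as a unit quaternion [x, y, z, w].
In Python, from station import observe, capture, manip gives the robot as it stands.
- The arm moves only by the shell command python3 -m jog 'ROWS' [OPENING] [FORCE]. ROWS is JSON, a list of rows, each a list of 2 entries, a list of its own where there are three numbers: the shift along the tool's x, y, z scaled (see below), then the turn, a rotation vector about the tool's x, y, z scaled (see below). In form: [[[x, y, z], [rx, ry, rz]], ...]. A call has 1 to 8 rows; each row is the pose to reach, as a shift and turn from the pose commanded when the call began, along the tool's axes at that moment; what a row does not reach only later rows make up. The controller multiplies each number of a shift by 0.1 m and each number of a turn by 90 degrees. A row lasts 1/12 s, in which the tool goes at most 41.7 mm and 7.16 degrees, less where a joint would pass 70% of its speed; a pose out of reach is approached as far as the arm can. A call with a number of a shift or a turn outside -1 to 1 is refused whole. A call with a gripper value outside its range is refused whole. OPENING is the opening, from -1 (shut) to 1 (fully open), set as the call begins (- or left out, the last holds). The fingers move at their own pace and stop on an object; FORCE is the grip in N (left out, the last holds). Time passes only in rows, so rows that repeat a pose let the fingers close. It gives the time, the measured TCP pose, the force, the opening and the grip force at its end, in the units of the state.
- observe(): the state, without advancing time (a new reading comes with each control period).
- capture(name): name is "scene" or "top"; returns a dict with "frame" (480x640x3 uint8, blue, green, red), "range_z" (480x640 float32, m along the optical axis (not along the pixel's ray), 0 where there is no reading), "camera_matrix" (3x3 intrinsics, pixels), "k1" (the pictures are not rectified: a ray, as slopes to the right and down, at radius r is drawn at 1 + k1 r^2 times it, then the intrinsics apply), "rvec" (rotation vector, rad) and "tvec" (3), from world to camera coordinates, as OpenCV has them. Camera axes: x right, y down, z forward; pixel columns grow to the right and rows downward; lengths in m; the calibration is good to about 2 mm. A picture is of the moment at which its call begins.
- manip.finish_job(): hands the job in; it is judged then, once.
The state is a dict: "clock": time; "q": joint angles; "joint_velocities": joint speeds; "joint_efforts": joint torques, N m; "tool_pos": TCP position; "tcp_rot": TCP orientation; "wrist_force": force on the tool from outside, world axes, zero at the start; "moment": the same for the moment, N m; "finger_gap": finger opening in m; "finger_force": force on a finger pad.
Only numpy, scipy, OpenCV 4.12 (cv2) and the standard library are available. Lean on these libraries where they do the work, as an engineer would, in place of code of your own. Each camera call takes 0.05 s, during which the arm holds its last target. There are 200 camera calls.

### The job

Slide the finned heat sink along the mat, without lifting or tipping it, into the lane beside the long fence and under the low hood until it is fully home against the end stop. Only then press the sprung cap of the duster can all the way down for a moment and let it spring back up. Leave the other things on the bench where they are.

Things in the scene. Friction and masses are not known exactly. Their poses are not given: they have to be found in the camera images.
- heatsink: Plain aluminium finned heat sink, a block 60 mm wide (its x), 110 mm long (its y) and 30 mm high, about 0.3 kg, lying loose on the mat with its fins up and its base down; fins run along its length. Both ends are alike. Origin: centre of its underside.
- station: Grey dusting station fixed on the bench over a flat mat level with the bench. Its y axis runs along the lane towards the hood, its x axis across the lane to the fence (away from the robot). Lane centre line x = 0, width 64 mm. The end stop closes the lane at y = 200 mm. Origin: bench surface, lane centre line.
- fence_end (a point): Open end of the aluminium fence: top inner corner, 14 mm above the bench, station x = 32, y = -220 mm. The fence is 12 mm thick and runs from here straight to the end stop (y = 200 mm). Axes as the station's.
- mouth (a point): Start of the walled lane, on the bench at station x = 0, y = 100 mm. Walls, 36 mm high and 12 mm thick, stand on both sides (inner faces x = -32 and +32 mm) from here to y = 205 mm. On the robot's side a slanting lead-in plate of the same height flares out from the wall's front end to about x = -57 mm at y = 47 mm.
- hood_edge (a point): Top front edge, on the centre line, of the hood: a flat roof on the lane walls from station y = 135 to 210 mm, underside 36 mm and top 42 mm above the bench.
- home (a point): Point on the bench surface where the heat sink's origin lies when it is fully home (station x = 0, y = 145 mm); axes as the station's. Then its front end touches the end stop and its rear 45 mm still stick out from under the roof (rear face at station y = 90 mm).
- cap_top (a point): Centre of the top face of the white sprung spray cap (34 mm diameter, 18 mm high) on the duster can; 163 mm above the bench when up. The can is a fixed upright aluminium can, 54 mm diameter, in a dark clamp foot 70 mm square, just beyond the end stop.
- spray_cap (a joint): Spray cap travel in m: 0 up, 0.006 fully down; needs about 8 N, springs back by itself.
- transformer: Bystander: small transformer, 44 x 46 x 36 mm, dark core with copper winding, beside the hood on the robot's side. Origin: centre of its underside.
- multimeter: Bystander: hand multimeter lying flat, 80 x 150 x 40 mm, beyond the fence. Origin: centre of its underside.
- hard_drive: Bystander: bare hard drive, 101 x 147 x 24 mm, lying flat. Origin: centre of its underside.
- jar: Bystander: glass jar with a lid, 64 mm diameter, 85 mm high. Origin: centre of its underside.
- bottle: Bystander: clear plastic bottle with a screw cap, 56 mm diameter, 150 mm high. Origin: centre of its underside.
- screwdriver: Bystander: screwdriver lying on the bench, 190 mm long, along its own x.

How it is judged:
On the way, in this order (a step that is already met when the one before it is completed fails the run):
1. the heat sink is fully home under the hood, within 5 mm of the end stop (y of heatsink in the frame of home between -0.005 and 0.005 m and x of heatsink in the frame of home between -0.006 and 0.006 m and angle between the y axis of heatsink and the y axis of home, either way round below 0.07 rad and height (world z) of heatsink below 0.006 m and angle between heatsink's own z axis and vertical below 0.1 rad), for 0.2 s.
2. the spray cap is pressed down (at least 4.5 mm of its 6 mm) (value of joint spray_cap above 0.0045 m), for 0.1 s.
At the end, for the whole second after the job is handed in: The heat sink lies flat and at rest, fully home: its origin within 5 mm of home along the lane and 6 mm across it, aligned within 0.07 rad; the spray cap has been pressed and is back up (below 1 mm) (all of step 1 and linear speed of heatsink below 0.01 m/s and value of joint spray_cap below 0.001 m); the robot touches nothing.
It fails at once if the cap is pressed while the heat sink is not home (more than 15 mm short) (value of joint spray_cap above 0.003 m and y of heatsink in the frame of home below -0.015 m).
It fails at once if the heat sink is lifted more than 12 mm or tipped more than 0.3 rad (height (world z) of heatsink above 0.012 m or angle between heatsink's own z axis and vertical above 0.3 rad).
It fails at once if a bystander is moved more than 20 mm (distance of any of transformer, multimeter, hard_drive, jar, bottle, screwdriver from where it was at the start of the episode above 0.02 m).
It also fails if it takes over 64 s, if anything falls off the work surface, if the arm or the gripper's body presses on something with over 40 N, if the wrist force passes 120 N, or if a joint passes its speed limit or range.

## Working session

There is one attempt and no reset: what is moved stays moved. The work goes in short steps, Python scripts to look and compute and a shell command to move; the robot and the scene stay as the last step left them, time stands still between calls to the robot, and variables do not carry over. Pictures are saved under pics/ and viewed, at most 10 in all, crops included, and the job is handed in when it is done.

```bash
ls; mkdir -p pics
cat > h.py <<'E'
import numpy as np, cv2
from scipy.spatial.transform import Rotation as R
from station import observe, capture, manip
def cloud(c):
    K=c["camera_matrix"];h,w=c["range_z"].shape
    u,v=np.meshgrid(np.arange(w),np.arange(h))
    return pts(c,np.stack([u,v],-1).reshape(-1,2),c["range_z"].reshape(-1)).reshape(h,w,3)
def rays(c,px):
    K=np.array(c["camera_matrix"]);d=np.c_[(px[:,0]-K[0,2])/K[0,0],(px[:,1]-K[1,2])/K[1,1]].astype(float)
    s=d.copy()
    for _ in range(20): s=d/(1+c["k1"]*(s**2).sum(1,keepdims=True))
    return np.c_[s,np.ones(len(s))]
def pts(c,px,z):
    Rm=cv2.Rodrigues(np.array(c["rvec"],float))[0];t=np.array(c["tvec"],float).ravel()
    return (rays(c,np.asarray(px))*np.asarray(z)[:,None]-t)@Rm
def onplane(c,px,h):
    Rm=cv2.Rodrigues(np.array(c["rvec"],float))[0];t=np.array(c["tvec"],float).ravel()
    d=rays(c,np.asarray(px,float))@Rm;o=-t@Rm
    return o+d*((h-o[2])/d[:,2])[:,None]
E
python3 - <<'E'
from h import *
print(observe(), manip.tip_reach)
for n in("scene","top"):
    c=capture(n);cv2.imwrite(f"pics/{n}0.png",c["frame"]);np.save(n+"0.npy",c,allow_pickle=True)
    print(c["camera_matrix"],c["k1"],c["rvec"],c["tvec"])
E
```

```text
pics
{'clock': 0.0, 'q': array([ 1.18732180e+00,  9.18416941e-02,  1.23189994e+00,  4.55436784e-05,
        1.81978801e+00, -5.67016215e-02]), 'joint_velocities': array([ 6.76255844e-04,  2.17319237e-03, -1.39934208e-03,  2.91506015e-04,
        8.02677887e-04, -2.15174092e-05]), 'joint_efforts': array([ 2.79734450e-04, -4.46448219e+01, -4.06450546e+01,  6.97928318e-02,
        2.90857471e-02, -1.41475421e-04]), 'tool_pos': array([0.19247927, 0.56800016, 0.23550919]), 'tcp_rot': array([ 1.62654891e-01,  9.86682547e-01, -9.40316341e-04, -2.32980617e-04]), 'wrist_force': array([ 0.59851142,  0.20221075, -0.43909009]), 'moment': array([0.01939519, 0.03360562, 0.02987146]), 'finger_force': 0.0, 'finger_gap': 0.08794252473212547} 0.014
[[485.23149234   0.         325.09263887]
 [  0.         485.23149234 247.30069736]
 [  0.           0.           1.        ]] -0.11965998848597953 [ 1.68422987  1.84212167 -0.77366061] [ 0.05416849 -0.31381685  1.89706281]
[[610.71266968   0.         330.0776859 ]
 [  0.         610.71266968 245.1362676 ]
 [  0.           0.           1.        ]] -0.024443671506806947 [ 2.1759287  -2.16767261  0.15504518] [-0.01276398  0.58220933  1.42905337]
```

View pics/scene0.png

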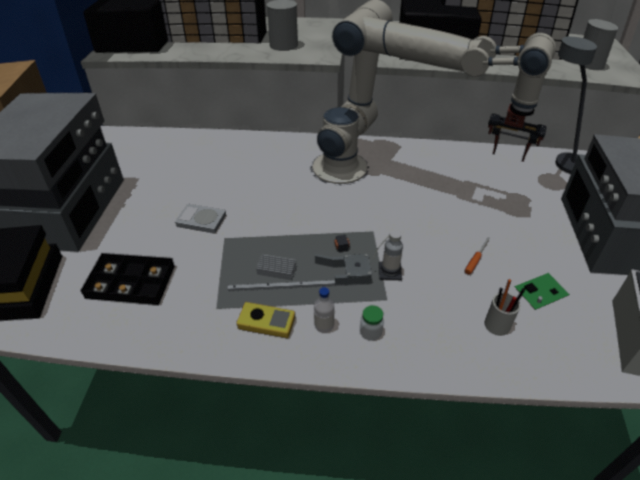

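View pics/top0.png

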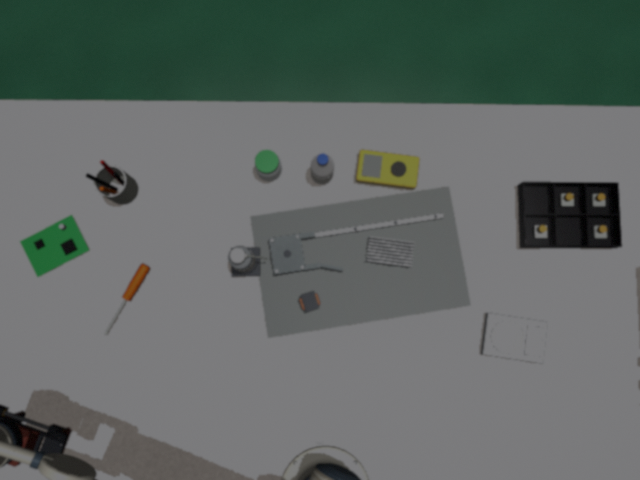

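The top view shows the fence running from about (442,216) to (303,237), the heat sink at (390,252), the hood at (287,253) and the cap at (240,257). The transformer is at (309,301). Next I'll take metric measurements from a zoomed crop plus depth.

Run:
```python
from h import *
c=np.load("top0.npy",allow_pickle=True).item()
f=c["frame"][195:325,215:475];f=cv2.convertScaleAbs(cv2.resize(f,None,fx=3,fy=3,interpolation=cv2.INTER_CUBIC),alpha=1.6)
cv2.imwrite("pics/top0c.png",f)
P=cloud(c);z=P[...,2]
for n,(u0,v0,u1,v1),lo,hi in [("sink",(360,230,420,275),.022,.034),("fence",(300,205,450,245),.009,.02),("hood",(262,228,310,280),.038,.047),("cap",(222,238,262,275),.15,.18),("transf",(295,285,325,318),.02,.05)]:
    m=np.zeros(z.shape,bool);m[v0:v1,u0:u1]=True;m&=(z>lo)&(z<hi)
    q=P[m]; print(n,m.sum(),np.median(q,0) if len(q) else "", cv2.minAreaRect((q[:,:2]*1000).astype(np.float32)) if len(q) else "")
    print(np.percentile(q,[1,99],axis=0) if len(q) else "")
print(np.median(P[305:320,350:420,2]))
# pixel probes by plane
for nm,px,h in[("fenceEndInnerish",(442,216),.014),("cap",(240,257),.163)]: print(nm,onplane(c,[px],h))
```

```text
sink 512 [ 0.56936204 -0.15535328  0.02854929] ((568.5040283203125, -156.7440643310547), (110.25786590576172, 61.103248596191406), 83.13047790527344)
[[ 0.53358246 -0.21132844  0.02215422]
 [ 0.60168552 -0.10202126  0.03384815]]
fence 674 [ 0.63214764 -0.13071875  0.01351484] ((632.2141723632812, -121.09297180175781), (364.3415832519531, 88.16596221923828), 89.15998077392578)
[[ 0.58856694 -0.28444186  0.00917209]
 [ 0.66354594  0.03537722  0.01944093]]
hood 998 [0.56004027 0.09161728 0.04213721] ((561.6267700195312, 81.22950744628906), (88.1954345703125, 95.74305725097656), 8.414782524108887)
[[0.51453484 0.04893022 0.03816849]
 [0.60544768 0.1303852  0.04680735]]
cap 201 [0.54243886 0.19274036 0.16270383] ((543.6517944335938, 193.0994110107422), (32.5783576965332, 32.11128234863281), 44.48326110839844)
[[0.52737624 0.17436355 0.15233319]
 [0.55776596 0.21011935 0.16817989]]
transf 327 [0.4466739  0.03676206 0.03438217] ((447.845947265625, 37.21814727783203), (43.523250579833984, 45.24055099487305), 18.380773544311523)
[[0.4250842  0.01531783 0.02358639]
 [0.46996261 0.05992005 0.04178076]]
-2.7036765720378376e-06
fenceEndInnerish [[ 0.65826363 -0.28604692  0.014     ]]
cap [[0.54000405 0.1883101  0.163     ]]
```

View pics/top0c.png

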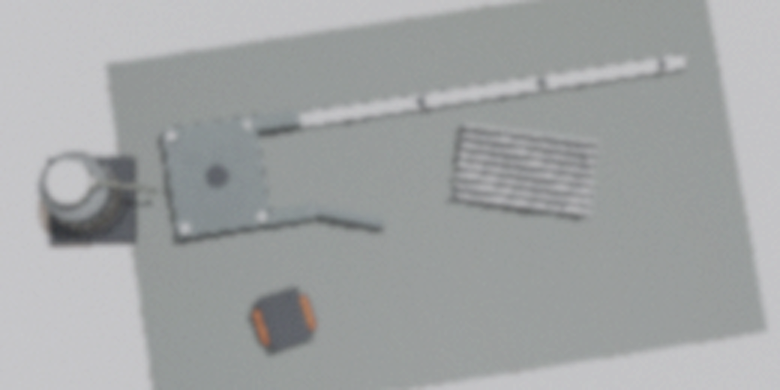

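The crop shows the fence tilted about 8° one way and the sink about 7° the other way. The lead-in plate ends at crop (380,228). Next I'll fit the station frame.

```bash
cat > fit.py <<'E'
from h import *
c=np.load("top0.npy",allow_pickle=True).item()
g=c["frame"].min(2).astype(int)
P=cloud(c);z=P[...,2]
m=np.zeros(g.shape,np.uint8);m[210:242,312:446]=1
m&=(g>np.median(g[290:300,340:420])+30).astype(np.uint8)
# fence: per column centre
vs,us=np.nonzero(m); q=onplane(c,np.c_[us,vs],.014)[:,:2]
r=cv2.minAreaRect((q*1000).astype(np.float32));print("fence",len(q),r)
vx,vy,x0,y0=cv2.fitLine(q.astype(np.float32),cv2.DIST_HUBER,0,.001,.001).ravel()
d=np.array([vx,vy])*np.sign(vy);print("fence dir",d,np.degrees(np.arctan2(-d[0],d[1])),"c",x0,y0)
n=np.array([d[1],-d[0]]) # station x (away)
s=q@d; print("fence along",np.percentile(s,[0,1,99,100]),"across",np.percentile(q@n,[1,5,50,95,99]))
mm=np.zeros(g.shape,bool);mm[228:282,262:312]=True;mm&=(z>.036)&(z<.048)
us,vs=np.nonzero(mm)[::-1];h=onplane(c,np.c_[us,vs],.042)[:,:2]
print("hood along",np.percentile(h@d,[.5,2,50,98,99.5]),"across",np.percentile(h@n,[.5,2,50,98,99.5]))
E
python3 fit.py
```

```text
fence 0 ((0.0, 0.0), (0.0, 0.0), 0.0)Traceback (most recent call last):
  File "fit.py", line 10, in <module>
    vx,vy,x0,y0=cv2.fitLine(q.astype(np.float32),cv2.DIST_HUBER,0,.001,.001).ravel()
                ~~~~~~~~~~~^^^^^^^^^^^^^^^^^^^^^^^^^^^^^^^^^^^^^^^^^^^^^^^^^
cv2.error: OpenCV(4.12.0) /io/opencv/modules/imgproc/src/linefit.cpp:50: error: (-215:Assertion failed) count > 0 in function 'fitLine2D_wods'
```

```bash
sed -i 's/+30)/+14)/' fit.py; python3 -c "
from fit import *" ; python3 -c "
import numpy as np
c=np.load('top0.npy',allow_pickle=True).item();g=c['frame'].min(2);print(g[290:300,340:420].mean(),g[215:235,370],g[212:222,430])"
```

```text
fence 404 ((636.359130859375, -131.42274475097656), (8.59504508972168, 314.0589599609375), 9.146888732910156)
fence dir [-0.15911253  0.98726046] 9.155388 c 0.63561565 -0.12718512
fence along [-0.38803093 -0.38512696 -0.07676647 -0.07397138] across [0.60304742 0.60342156 0.60727523 0.61112339 0.61148653]
hood along [-0.05730811 -0.04489481 -0.00032799  0.03713042  0.03834843] across [0.52384669 0.5251799  0.5677606  0.60998519 0.61113758]
96.49125 [ 95  94  95  94  95  95  95  95  98 108 117 121 116 104  89  90  94  95
  95  96] [ 95  97 103 113 119 121 117 104  89  90]
```

```bash
cat > togo.py <<'E'
# usage: togo.py station x y(mm) z(mm) yaw(deg rel. station; tool y along station x) -> shift and turn for jog
import sys
from h import *
def S(x,y): 
    d=np.array([-.1591,.9873]);n=np.array([.9873,.1591]);return n*(.568+x/1e3)+d*(-.170+y/1e3)
if __name__=="__main__":
    x,y,z,a=map(float,sys.argv[1:5]); o=observe(); M=R.from_quat(o["tcp_rot"]).as_matrix()
    D=np.r_[S(x,y),z/1e3]-o["tool_pos"]
    yaw=np.degrees(np.arctan2(M[1,1],M[0,1])); dy=(9.155+a-yaw+90)%180-90
    T=R.from_euler("z",dy,degrees=True).as_matrix()@R.from_matrix(np.c_[[np.cos(np.radians(yaw)),np.sin(np.radians(yaw)),0]]@np.ones((1,1)) if 0 else np.eye(3)).as_matrix()
    print("shift",(M.T@D/.1).round(3),"turn z",round(-dy/90,3),"tilt",M[:2,2].round(4),"F",o["wrist_force"].round(1),"t",o["clock"])
E
sed -i '/T=R.from_euler/d' togo.py
for i in 1 2 3; do :; done
python3 -m jog '[[[-0.98,-1,0],[0,0,0]],[[-0.98,-1,0],[0,0,0]],[[-0.98,-1,0],[0,0,0]],[[-0.98,-1,0],[0,0,0]]]' -1
python3 -m jog '[[[-0.98,-1,0],[0,0,0]],[[-0.98,-1,0],[0,0,0]],[[-0.98,-1,0],[0,0,0]],[[-0.98,-1,0],[0,0,0]]]'
python3 -m jog '[[[-0.98,-1,0],[0,0,0]],[[-0.98,-1,0],[0,0,0]],[[-0.98,-1,0],[0,0,0]],[[-0.98,-1,0],[0,0,0]]]'
python3 -m jog '[[[-0.98,-1,0],[0,0,0]],[[-0.98,-1,0],[0,0,0]],[[-0.98,-1,0],[0,0,0]],[[-0.98,-1,0],[0,0,0]]]'
python3 -m jog '[[[-0.98,-1,0],[0,0,0.4]],[[-0.98,-1,0],[0,0,0.4]],[[-0.98,-1,0],[0,0,0.4]],[[-0.98,-1,0],[0,0,0.4]],[[-0.98,-1,0],[0,0,0.4]],[[-0.98,-1,0],[0,0,0.4]]]' 1
python3 -m jog '[[[0,0,0],[0,0,0.47]],[[0,0,0],[0,0,0.47]],[[0,0,0],[0,0,0.47]],[[0,0,0],[0,0,0.47]],[[0,0,0],[0,0,0.47]],[[0,0,0],[0,0,0.47]],[[0,0,0],[0,0,0.47]]]'
python3 togo.py -32 -75 100 -16
```

```text
clock: 0.43
tool_pos: [0.2548, 0.4387, 0.2364]
tcp_rot: [0.164, 0.987, -0.001, 0.001]
wrist_force: [-0.3, -0.4, -0.3]
finger_gap: 0.0647
finger_force: 0.0
clock: 0.77
tool_pos: [0.3154, 0.3123, 0.2365]
tcp_rot: [0.164, 0.986, -0.001, 0.001]
wrist_force: [-0.4, 0.3, 0.0]
finger_gap: 0.0381
finger_force: 0.0
clock: 1.1
tool_pos: [0.376, 0.1859, 0.2363]
tcp_rot: [0.164, 0.986, -0.001, 0.0]
wrist_force: [0.2, 1.0, 0.3]
finger_gap: 0.0113
finger_force: 0.0
clock: 1.43
tool_pos: [0.4365, 0.0595, 0.236]
tcp_rot: [0.165, 0.986, -0.001, -0.0]
wrist_force: [-0.7, -0.3, 0.2]
finger_gap: 0.0002
finger_force: 0.0
clock: 1.93
tool_pos: [0.4962, -0.0638, 0.2356]
tcp_rot: [0.463, 0.887, -0.0, -0.001]
wrist_force: [0.2, 0.7, 0.5]
finger_gap: 0.0374
finger_force: 0.0
clock: 2.52
tool_pos: [0.4959, -0.0619, 0.2366]
tcp_rot: [0.749, 0.663, 0.0, -0.0]
wrist_force: [-0.4, 0.4, -0.3]
finger_gap: 0.0837
finger_force: 0.0
shift [-0.853  0.832  1.365] turn z -0.002 tilt [-0.0001  0.0001] F [-0.4  0.4 -0.3] t 2.5167
```

```bash
python3 togo.py -43.2 -115.1 32 -16.04
```

```text
shift [-1.269  0.836  2.045] turn z -0.001 tilt [-0.0001  0.0001] F [-0.4  0.4 -0.3] t 2.5167
```

```bash
python3 -m jog '[[[-0.9,0.8,0.8],[0,0,0]],[[-0.9,0.8,0.8],[0,0,0]],[[-0.9,0.8,0.8],[0,0,0]],[[-0.9,0.8,0.8],[0,0,0]],[[-0.9,0.8,0.8],[0,0,0]]]' 1
python3 -m jog '[[[-0.37,0.036,0.6],[0,0,0]],[[-0.37,0.036,0.6],[0,0,0]],[[-0.37,0.036,0.6],[0,0,0]],[[-0.37,0.036,0.6],[0,0,0]]]'
python3 togo.py -43.2 -115.1 32 -16.04
python3 - <<'E'
from h import *
for n,(u0,v0,u1,v1) in (("scene",(210,200,430,350)),("top",(330,200,480,310))):
    c=capture(n); cv2.imwrite(f"pics/{n}1.png",cv2.convertScaleAbs(cv2.resize(c["frame"][v0:v1,u0:u1],None,fx=2.5,fy=2.5,interpolation=cv2.INTER_CUBIC),alpha=1.7))
a=[cv2.imread(f"pics/{n}1.png") for n in("scene","top")]
w=max(i.shape[1] for i in a)
cv2.imwrite("pics/both1.png",cv2.resize(np.vstack([cv2.copyMakeBorder(i,0,0,0,w-i.shape[1],0) for i in a]),None,fx=.9,fy=.9))
E
```

```text
clock: 2.93
tool_pos: [0.5638, -0.1633, 0.1515]
tcp_rot: [0.748, 0.664, -0.002, -0.003]
wrist_force: [0.1, 0.6, -1.2]
finger_gap: 0.0881
finger_force: 0.0
clock: 3.27
tool_pos: [0.5627, -0.1979, 0.096]
tcp_rot: [0.748, 0.664, -0.0, -0.001]
wrist_force: [-0.1, 0.7, 0.6]
finger_gap: 0.0879
finger_force: 0.0
shift [-0.001  0.01   0.64 ] turn z 0.0 tilt [-0.0025  0.0017] F [-0.1  0.7  0.6] t 3.2667
```

View pics/both1.png

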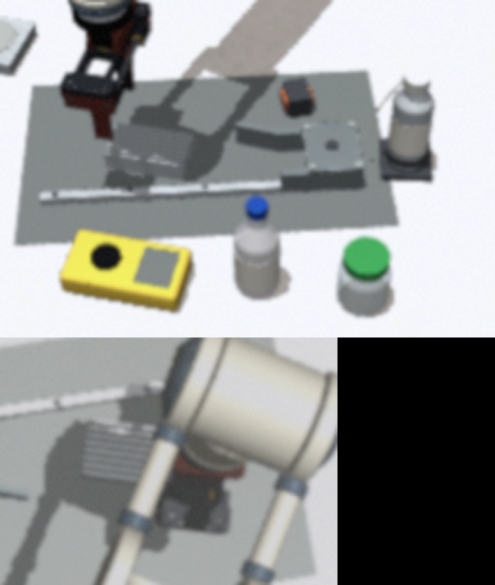

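The gripper is over the rear end of the sink. Lowering it to grip.

```bash
python3 -m jog '[[[0,0.01,0.3],[0,0,0]],[[0,0.01,0.5],[0,0,0]],[[0,0.01,0.64],[0,0,0]],[[0,0.01,0.64],[0,0,0]],[[0,0.01,0.64],[0,0,0]]]'
python3 -m jog '[[[0,0,0],[0,0,0]],[[0,0,0],[0,0,0]],[[0,0,0],[0,0,0]],[[0,0,0],[0,0,0]],[[0,0,0],[0,0,0]],[[0,0,0],[0,0,0]],[[0,0,0],[0,0,0]],[[0,0,0],[0,0,0]]]' -1 20
python3 togo.py -43.2 -115.1 32 -16.04
python3 - <<'E'
from h import *
n,(u0,v0,u1,v1)=("scene",(210,200,350,310))
c=capture(n); cv2.imwrite(f"pics/{n}2.png",cv2.convertScaleAbs(cv2.resize(c["frame"][v0:v1,u0:u1],None,fx=4,fy=4,interpolation=cv2.INTER_CUBIC),alpha=1.9))
E
```

```text
clock: 3.78
tool_pos: [0.565, -0.1984, 0.0336]
tcp_rot: [0.749, 0.663, 0.0, 0.0]
wrist_force: [0.3, 0.1, -0.3]
finger_gap: 0.0877
finger_force: 0.0
clock: 4.45
tool_pos: [0.5647, -0.1992, 0.0335]
tcp_rot: [0.749, 0.662, 0.0, 0.0]
wrist_force: [-2.0, -0.2, 5.4]
finger_gap: 0.06
finger_force: 19.9
shift [ 0.011 -0.014  0.015] turn z -0.002 tilt [ 0.0005 -0.0005] F [-2.  -0.2  5.4] t 4.45
```

View pics/scene2.png

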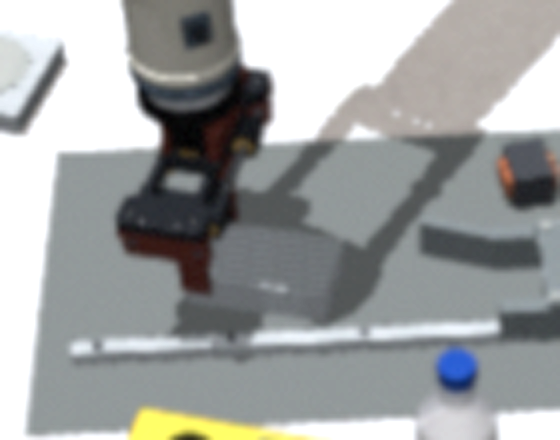

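The sink is gripped at 60 mm, with the finger at its rear end. Now I'll rotate and centre it before the lane.

```bash
python3 togo.py -1 -80 33 0
```

```text
shift [0.466 0.294 0.005] turn z -0.18 tilt [ 0.0005 -0.0005] F [-2.7  0.9  5.3] t 4.5
```

```bash
python3 -m jog '[[[0.06,0.04,0],[0,0,-0.025]],[[0.12,0.08,0],[0,0,-0.05]],[[0.18,0.12,0],[0,0,-0.075]],[[0.24,0.16,0],[0,0,-0.1]],[[0.3,0.2,0],[0,0,-0.12]],[[0.36,0.24,0],[0,0,-0.14]],[[0.41,0.27,0],[0,0,-0.16]],[[0.466,0.29,0],[0,0,-0.18]]]'
python3 -m jog '[[[0,0,0],[0,0,0]],[[0,0,0],[0,0,0]]]'
python3 togo.py 0 20 33 0
python3 - <<'E'
from h import *
from togo import S
c=capture("top");P=cloud(c);Q=P[...,:2];d=np.array([-.1591,.9873]);n=np.array([.9873,.1591])
a=(Q@d+.170)*1e3;x=(Q@n-.568)*1e3
m=(abs(P[...,2]-.028)<.007)&(abs(x)<45)&(a>-60)&(a<75)
print(m.sum(),cv2.minAreaRect(np.c_[x[m],a[m]].astype(np.float32)),np.percentile(x[m],[2,98]),np.percentile(a[m],[2,98]))
cv2.imwrite("pics/top3.png",cv2.convertScaleAbs(cv2.resize(c["frame"][200:300,230:460],None,fx=3,fy=3,interpolation=cv2.INTER_CUBIC),alpha=1.7))
E
```

```text
clock: 5.17
tool_pos: [0.5998, -0.157, 0.0335]
tcp_rot: [0.648, 0.762, -0.0, 0.001]
wrist_force: [0.2, -4.0, 5.0]
finger_gap: 0.06
finger_force: 19.9
clock: 5.33
tool_pos: [0.6001, -0.156, 0.0335]
tcp_rot: [0.648, 0.762, 0.001, 0.001]
wrist_force: [1.0, -0.4, 5.6]
finger_gap: 0.0598
finger_force: 19.9
shift [0.995 0.005 0.004] turn z 0.001 tilt [ 0.0021 -0.0004] F [ 1.  -0.4  5.6] t 5.3333
255 ((-4.1287994384765625, 7.66351318359375), (134.2974853515625, 80.96295166015625), 89.96678924560547) [-31.57646945  28.75265827] [-57.60623867  18.72857823]
```

View pics/top3.png

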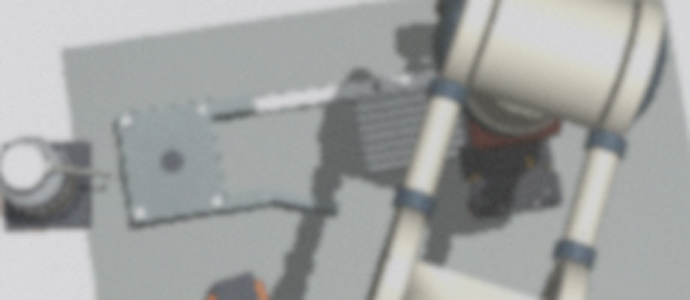

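The sink is aligned beside the fence with its front at crop x≈358, about 1 mm off the lane centre. Sliding it forward.

```bash
python3 -m jog '[[[0.1,0.01,0],[0,0,0]],[[0.2,0.01,0],[0,0,0]],[[0.3,0.01,0],[0,0,0]],[[0.4,0.01,0],[0,0,0]],[[0.5,0.01,0],[0,0,0]],[[0.6,0.01,0],[0,0,0]],[[0.65,0.01,0],[0,0,0]],[[0.7,0.01,0],[0,0,0]]]'
python3 -m jog '[[[0.05,0,0],[0,0,0]],[[0.1,0,0],[0,0,0]],[[0.15,0,0],[0,0,0]],[[0.2,0,0],[0,0,0]],[[0.25,0,0],[0,0,0]],[[0.3,0,0],[0,0,0]],[[0.35,0,0],[0,0,0]],[[0.4,0,0],[0,0,0]]]'
python3 togo.py 0 35 33 0
python3 - <<'E'
from h import *
c=capture("scene"); cv2.imwrite("pics/s4.png",cv2.convertScaleAbs(cv2.resize(c["frame"][210:310,240:420],None,fx=4,fy=4,interpolation=cv2.INTER_CUBIC),alpha=1.9))
E
```

```text
clock: 6.05
tool_pos: [0.5895, -0.0868, 0.0335]
tcp_rot: [0.648, 0.761, 0.0, 0.001]
wrist_force: [1.7, -3.4, 5.4]
finger_gap: 0.0598
finger_force: 19.9
clock: 6.72
tool_pos: [0.5831, -0.0477, 0.0335]
tcp_rot: [0.648, 0.761, 0.0, 0.001]
wrist_force: [1.1, -3.9, 5.8]
finger_gap: 0.0595
finger_force: 19.9
shift [ 0.048 -0.001  0.005] turn z 0.0 tilt [ 0.002  -0.0015] F [ 1.1 -3.9  5.8] t 6.7167
```

View pics/s4.png

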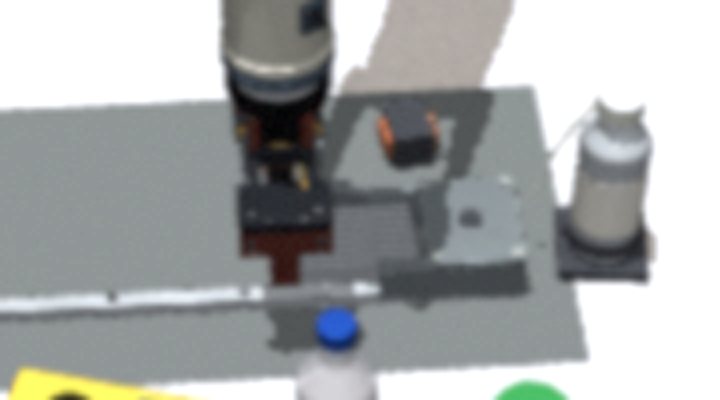

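The sink front is now inside the walls at about y≈127 mm. Release, go behind it, and push with closed fingers.

```bash
python3 -m jog '[[[0,0,0],[0,0,0]],[[0,0,0],[0,0,0]],[[0,0,0],[0,0,0]],[[0,0,0],[0,0,0]]]' 0.55
python3 -m jog '[[[0,0,-0.2],[0,0,0]],[[0,0,-0.5],[0,0,0]],[[-0.4,0,-0.5],[0,0,0]],[[-0.5,0,-0.5],[0,0,0]],[[-0.5,0,-0.5],[0,0,0]],[[-0.5,0,-0.5],[0,0,0]]]'
python3 -m jog '[[[0,0,0],[0,0,0]],[[0,0,0],[0,0,0]],[[0,0,0],[0,0,0]],[[0,0,0],[0,0,0]],[[0,0,0],[0,0,0]],[[0,0,0],[0,0,0]],[[0,0,0],[0,0,0]],[[0,0,0],[0,0,0]]]' -1
python3 togo.py 0 -12 26 0
```

```text
clock: 7.1
tool_pos: [0.5821, -0.0472, 0.0318]
tcp_rot: [0.648, 0.761, -0.0, -0.001]
wrist_force: [1.2, -1.1, 0.3]
finger_gap: 0.0681
finger_force: 0.0
clock: 7.6
tool_pos: [0.5899, -0.097, 0.0815]
tcp_rot: [0.649, 0.761, -0.0, -0.001]
wrist_force: [-0.5, -0.3, -0.2]
finger_gap: 0.0678
finger_force: 0.0
clock: 8.27
tool_pos: [0.5905, -0.0968, 0.0827]
tcp_rot: [0.648, 0.761, 0.0, 0.0]
wrist_force: [-0.3, 0.0, 0.1]
finger_gap: 0.018
finger_force: 0.0
shift [0.075 0.004 0.567] turn z 0.0 tilt [ 0.0001 -0.    ] F [-0.3  0.   0.1] t 8.2667
```

```bash
python3 -m jog '[[[0,0,0.3],[0,0,0]],[[0,0,0.57],[0,0,0]],[[0,0,0.57],[0,0,0]],[[0,0,0.57],[0,0,0]]]'
python3 -m jog '[[[0.1,0,0],[0,0,0]],[[0.2,0,0],[0,0,0]],[[0.25,0,0],[0,0,0]],[[0.3,0,0],[0,0,0]],[[0.35,0,0],[0,0,0]],[[0.4,0,0],[0,0,0]],[[0.45,0,0],[0,0,0]],[[0.5,0,0],[0,0,0]]]'
python3 -m jog '[[[0.05,0,0],[0,0,0]],[[0.1,0,0],[0,0,0]],[[0.15,0,0],[0,0,0]],[[0.2,0,0],[0,0,0]],[[0.25,0,0],[0,0,0]],[[0.3,0,0],[0,0,0]],[[0.35,0,0],[0,0,0]],[[0.4,0,0],[0,0,0]]]'
python3 togo.py 0 80 26 0
```

```text
clock: 8.6
tool_pos: [0.5892, -0.0966, 0.024]
tcp_rot: [0.648, 0.761, -0.001, -0.002]
wrist_force: [-0.2, -0.2, -0.5]
finger_gap: 0.0002
finger_force: 0.0
clock: 9.27
tool_pos: [0.5827, -0.0472, 0.026]
tcp_rot: [0.648, 0.761, 0.0, 0.0]
wrist_force: [0.3, -2.4, 1.1]
finger_gap: 0.0004
finger_force: 1.0
clock: 9.93
tool_pos: [0.576, -0.0075, 0.0256]
tcp_rot: [0.648, 0.761, -0.0, -0.0]
wrist_force: [1.1, -1.2, 1.3]
finger_gap: 0.0007
finger_force: 1.0
shift [ 0.09   0.005 -0.004] turn z 0.0 tilt [-0.0002  0.    ] F [ 1.1 -1.2  1.3] t 9.9333
```

Pushing the last stretch in small steps and watching for the stop.

```bash
python3 -m jog '[[[0.02,0,0],[0,0,0]],[[0.04,0,0],[0,0,0]],[[0.06,0,0],[0,0,0]],[[0.06,0,0],[0,0,0]]]'
python3 -m jog '[[[0.01,0,0],[0,0,0]],[[0.02,0,0],[0,0,0]],[[0.02,0,0],[0,0,0]]]'
python3 -m jog '[[[0.01,0,0],[0,0,0]],[[0.02,0,0],[0,0,0]],[[0.02,0,0],[0,0,0]]]'
python3 togo.py 0 80 26 0
```

```text
clock: 10.27
tool_pos: [0.575, -0.0016, 0.0255]
tcp_rot: [0.648, 0.761, 0.0, -0.0]
wrist_force: [0.1, -0.4, -0.0]
finger_gap: 0.0004
finger_force: 0.0
clock: 10.52
tool_pos: [0.5748, -0.0, 0.0255]
tcp_rot: [0.648, 0.761, -0.0, -0.0]
wrist_force: [-0.1, -0.7, -0.5]
finger_gap: 0.0007
finger_force: 0.4
clock: 10.77
tool_pos: [0.5747, 0.0001, 0.0255]
tcp_rot: [0.649, 0.761, -0.001, 0.001]
wrist_force: [0.3, -5.7, -1.0]
finger_gap: 0.0005
finger_force: 3.6
shift [ 0.013  0.007 -0.005] turn z -0.0 tilt [ 0.0002 -0.0033] F [ 0.3 -5.7 -1. ] t 10.7667
```

```bash
python3 -m jog '[[[0.02,0,0],[0,0,0]],[[0.03,0,0],[0,0,0]],[[0.03,0,0],[0,0,0]],[[0.03,0,0],[0,0,0]],[[0.03,0,0],[0,0,0]]]'
python3 -m jog '[[[-0.1,0,0],[0,0,0]],[[-0.4,0,0],[0,0,0]],[[-0.5,0,-0.5],[0,0,0]],[[-0.5,0,-1],[0,0,0]],[[-0.5,0,-1],[0,0,0]],[[-0.5,0,-1],[0,0,0]]]'
python3 -m jog '[[[-1,0,-1],[0,0,0]],[[-1,0,-1],[0,0,0]],[[-1,0,-1],[0,0,0]],[[-1,0,-1],[0,0,0]]]'
python3 -m jog '[[[-1,0,0],[0,0,0]],[[-1,0,0],[0,0,0]],[[-1,0,0],[0,0,0]],[[-1,0,0],[0,0,0]]]'
cat > chk.py <<'E'
from h import *
import sys
c=capture("top");P=cloud(c);Q=P[...,:2];d=np.array([-.1591,.9873]);n=np.array([.9873,.1591])
a=(Q@d+.170)*1e3;x=(Q@n-.568)*1e3;z=P[...,2]*1e3
m=(abs(z-29)<5)&(abs(x)<28)&(a>60)&(a<135)
print("rear y",np.percentile(a[m],[0,1,3]),m.sum())
for lo in(-27,-9,9):
    k=m&(x>lo)&(x<lo+18);print(lo,np.percentile(a[k],[1,3]))
cv2.imwrite(sys.argv[1],cv2.convertScaleAbs(cv2.resize(c["frame"][200:320,210:400],None,fx=4,fy=4,interpolation=cv2.INTER_CUBIC),alpha=1.7))
E
python3 chk.py pics/t5.png; python3 togo.py 0 274 200 0
```

```text
clock: 11.18
tool_pos: [0.5746, 0.0002, 0.0257]
tcp_rot: [0.649, 0.761, -0.003, 0.003]
wrist_force: [3.1, -16.1, -1.0]
finger_gap: 0.0006
finger_force: 8.1
clock: 11.68
tool_pos: [0.5847, -0.0449, 0.1323]
tcp_rot: [0.648, 0.761, 0.003, 0.004]
wrist_force: [0.2, -0.0, 0.6]
finger_gap: 0.0
finger_force: 0.0
clock: 12.02
tool_pos: [0.5987, -0.1462, 0.2288]
tcp_rot: [0.649, 0.761, 0.001, 0.002]
wrist_force: [-0.1, -0.7, 0.7]
finger_gap: 0.0006
finger_force: 0.0
clock: 12.35
tool_pos: [0.6134, -0.2455, 0.2226]
tcp_rot: [0.65, 0.76, -0.001, -0.002]
wrist_force: [0.0, 0.2, -0.4]
finger_gap: 0.0003
finger_force: 0.0
rear y [88.91152224 89.20107036 90.26874209] 154
-27 [89.80470608 90.78021672]
-9 [89.06863215 89.6131275 ]
9 [90.67297162 91.23723149]
shift [4.418e+00 2.000e-03 2.420e-01] turn z -0.001 tilt [-0.0031  0.0022] F [0.5 0.1 0.3] t 12.4
```

View pics/t5.png

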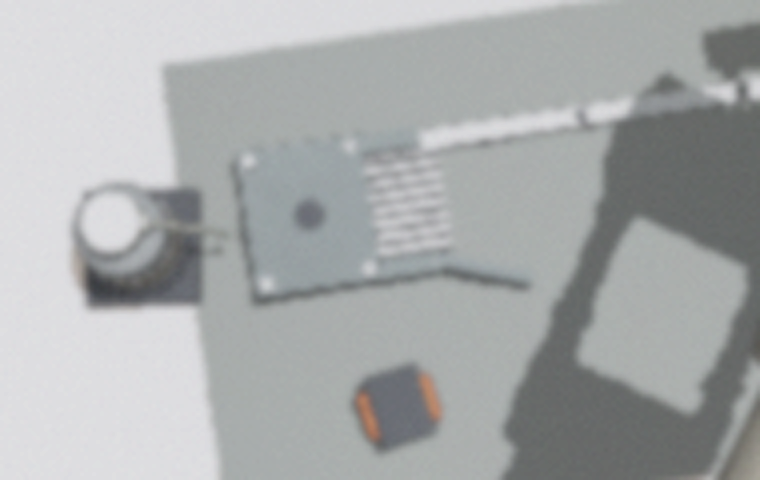

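The sink is home: its rear face is at y≈90 mm, and it stalled firmly at 16 N. Now the cap.

```bash
python3 -m jog '[[[1,0,0],[0,0,0]],[[1,0,0],[0,0,0]],[[1,0,0],[0,0,0]],[[1,0,0],[0,0,0]]]'
python3 -m jog '[[[1,0,0],[0,0,0]],[[1,0,0],[0,0,0]],[[1,0,0],[0,0,0]],[[1,0,0],[0,0,0]]]'
python3 -m jog '[[[1,0,0],[0,0,0]],[[1,0,0],[0,0,0]],[[1,0,0],[0,0,0]],[[1,0,0],[0,0,0]]]'
python3 -m jog '[[[1,0,0],[0,0,0]],[[1,0,0],[0,0,0]],[[1,0,0],[0,0,0]],[[1,0,0],[0,0,0]]]'
python3 -m jog '[[[0.4,0,0],[0,0,0]],[[0.4,0,0],[0,0,0]],[[0.4,0,0],[0,0,0]],[[0.4,0,0],[0,0,0]],[[0.4,0,0],[0,0,0]]]'
python3 togo.py -1.2 274 183 0
```

```text
clock: 12.73
tool_pos: [0.5977, -0.138, 0.2259]
tcp_rot: [0.646, 0.763, 0.001, -0.0]
wrist_force: [-0.8, -0.4, 0.2]
finger_gap: 0.0005
finger_force: 0.0
clock: 13.07
tool_pos: [0.5816, -0.0407, 0.2258]
tcp_rot: [0.646, 0.763, 0.001, -0.0]
wrist_force: [0.2, -0.3, 0.1]
finger_gap: 0.0007
finger_force: 0.0
clock: 13.4
tool_pos: [0.5657, 0.0569, 0.2255]
tcp_rot: [0.647, 0.763, 0.0, -0.0]
wrist_force: [0.4, -0.8, -0.0]
finger_gap: 0.0002
finger_force: 0.0
clock: 13.73
tool_pos: [0.55, 0.1548, 0.2253]
tcp_rot: [0.647, 0.762, 0.0, -0.0]
wrist_force: [0.7, -0.6, -0.6]
finger_gap: 0.0004
finger_force: 0.0
clock: 14.15
tool_pos: [0.5444, 0.1906, 0.2255]
tcp_rot: [0.649, 0.761, -0.0, 0.0]
wrist_force: [-0.5, -0.6, -0.2]
finger_gap: 0.0005
finger_force: 0.0
shift [ 0.025 -0.01   0.425] turn z -0.001 tilt [ 0.     -0.0008] F [-0.5 -0.6 -0.2] t 14.15
```

```bash
python3 -m jog '[[[0.025,-0.01,0.2],[0,0,0]],[[0.025,-0.01,0.425],[0,0,0]],[[0.025,-0.01,0.425],[0,0,0]],[[0.025,-0.01,0.425],[0,0,0]]]'
python3 -m jog '[[[0,0,0.03],[0,0,0]],[[0,0,0.06],[0,0,0]],[[0,0,0.09],[0,0,0]],[[0,0,0.09],[0,0,0]]]'
python3 -m jog '[[[0,0,0.02],[0,0,0]],[[0,0,0.03],[0,0,0]],[[0,0,0.03],[0,0,0]]]'
python3 togo.py -1.2 274 171 0
```

```text
clock: 14.48
tool_pos: [0.542, 0.1933, 0.1819]
tcp_rot: [0.649, 0.761, -0.001, -0.001]
wrist_force: [0.7, -0.3, 0.1]
finger_gap: 0.0005
finger_force: 0.0
clock: 14.82
tool_pos: [0.5431, 0.1945, 0.1752]
tcp_rot: [0.648, 0.761, 0.001, 0.001]
wrist_force: [0.2, -0.4, 2.8]
finger_gap: 0.0002
finger_force: 2.0
clock: 15.07
tool_pos: [0.5431, 0.1945, 0.1726]
tcp_rot: [0.648, 0.761, 0.001, 0.001]
wrist_force: [0.7, -0.8, 7.1]
finger_gap: 0.0001
finger_force: 3.3
shift [-0.017 -0.004  0.016] turn z 0.0 tilt [0.003  0.0001] F [ 0.7 -0.8  7.1] t 15.0667
```

```bash
python3 -m jog '[[[0,0,0.015],[0,0,0]],[[0,0,0.025],[0,0,0]],[[0,0,0.025],[0,0,0]],[[0,0,0.025],[0,0,0]]]'
python3 -m jog '[[[0,0,0.01],[0,0,0]],[[0,0,0.015],[0,0,0]],[[0,0,0.015],[0,0,0]],[[0,0,0.015],[0,0,0]]]'
python3 togo.py -1.2 274 171 0
```

```text
clock: 15.4
tool_pos: [0.5432, 0.1945, 0.1713]
tcp_rot: [0.648, 0.761, 0.001, 0.001]
wrist_force: [-0.1, -2.3, 9.8]
finger_gap: 0.0002
finger_force: 4.8
clock: 15.73
tool_pos: [0.5432, 0.1946, 0.1712]
tcp_rot: [0.648, 0.761, 0.002, 0.002]
wrist_force: [-2.4, -3.4, 15.3]
finger_gap: 0.0005
finger_force: 7.3
shift [-0.017 -0.004  0.002] turn z 0.0 tilt [0.0051 0.0007] F [-2.4 -3.4 15.3] t 15.7333
```

The cap has bottomed out: no further motion while the force rose to 15 N. Backing off and checking.

```bash
python3 -m jog '[[[0,0,-0.1],[0,0,0]],[[0,0,-0.4],[0,0,0]],[[0,0,-0.8],[0,0,0]],[[0,0,-0.8],[0,0,0]],[[0,0,-0.8],[0,0,0]]]'
python3 -m jog '[[[0.9,-0.6,-0.1],[0,0,0]],[[0.9,-0.6,-0.1],[0,0,0]],[[0.9,-0.6,-0.1],[0,0,0]],[[0.9,-0.6,-0.1],[0,0,0]]]'
python3 -m jog '[[[0.9,-0.6,0],[0,0,0]],[[0.9,-0.6,0],[0,0,0]],[[0.9,-0.6,0],[0,0,0]],[[0.9,-0.6,0],[0,0,0]],[[0.9,-0.6,0],[0,0,0]],[[0.9,-0.6,0],[0,0,0]]]'
python3 chk.py pics/t6.png
python3 -c "
from h import *
c=capture('top');P=cloud(c);m=np.zeros(P.shape[:2],bool);m[238:275,222:262]=True;m&=P[...,2]>.15
print(m.sum(),np.median(P[m],0))"
```

```text
clock: 16.15
tool_pos: [0.5432, 0.1952, 0.2504]
tcp_rot: [0.648, 0.762, 0.002, 0.001]
wrist_force: [-0.1, 1.1, -0.0]
finger_gap: 0.0006
finger_force: 0.0
clock: 16.48
tool_pos: [0.4657, 0.2771, 0.2565]
tcp_rot: [0.646, 0.763, -0.0, -0.001]
wrist_force: [0.0, 0.2, 0.0]
finger_gap: 0.0005
finger_force: 0.0
clock: 16.98
tool_pos: [0.3957, 0.3526, 0.256]
tcp_rot: [0.648, 0.761, -0.001, 0.0]
wrist_force: [0.2, 0.9, -0.4]
finger_gap: 0.0006
finger_force: 0.0
rear y [88.94316704 89.11909741 89.978299  ] 161
-27 [89.74776318 90.91151878]
-9 [89.12449121 89.66174777]
9 [89.73304365 90.77910121]
206 [0.5428576  0.19280401 0.16235816]
```

The cap is back up (0.162 m, same as before), the sink is unmoved and the robot is clear.

```bash
python3 -c "
from station import manip
print(manip.finish_job())"
```

```text
the job is handed in; nothing more can be done
None
```

I slid the heat sink fully home against the end stop, then pressed the spray cap all the way down and let it spring back up. The job is handed in, but no verdict came back.

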